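# Refill the candle magazine, black one to come out first

## Robot

A 6-joint arm with a two-finger parallel gripper is mounted at the origin on a cart in front of the work surface, level with it; the furniture and walls round the work are solid. World frame = base frame: x ahead of the robot, y to its left, z up, the work surface at z = 0. Lengths are in m, angles in degrees, forces in N, time in s.
With the tool pointing down it reaches from about 0.375 to 0.9 m from the base axis. Payload 3.1 kg.
Tool frame: the origin (TCP) lies midway between the tips of the shut fingers; the grasp point (between the pads) lies 19 mm behind it (bot.hold_point_z is the distance from the TCP to the grasp point, in m); z points along the fingers, y is the line along which they close (so a half turn about z gives the same grasp; the last joint's range is limited). The gripper opens to 87 mm and grips with 3 to 60 N. Pads are 19 mm wide; open, the fingers measure 117 mm over their backs; the gripper's body (75 mm by 190 mm) begins 51 mm behind the grasp point.
Start: joints at [54.689, 30.224, 82.088, -0, 67.689, -10.227], TCP at [0.265, 0.566, 0.223] pointing down, gripper open.
Joint ranges: [-176.69, 176.69], [-43.24, 126.21], [12.49, 139.97], [-82, 262], [0, 151.66], [-163.58, 163.58]. Speed limits (degrees/s): [159.86, 159.86, 180, 180, 180, 180].

## Interface

Orientations are given as a 3x3 rotation matrix whose columns are the frame's x, y, z axes.
In Python, from rig import read_state, optics, order, bot gives the robot as it stands.
- The arm moves only by the tool drive_tool, never from a script. Its argument "steps" is a list of rows, each a list of 7 numbers: the finger opening in mm, from 0 to 87, then the shift along the tool's x, y, z normalised to -1 to 1, where 1 is 0.12 m, then the turn, a rotation vector about the tool's x, y, z normalised to -1 to 1, where 1 is 1.5 rad. In form: [[jaw, tx, ty, tz, ax, ay, az], ...]. A call has 1 to 8 rows; each row is the pose to reach, as a shift and turn from the pose commanded when the call began, along the tool's axes at that moment; what a row does not reach only later rows make up. A row lasts 1/10 s, in which the tool goes at most 50 mm and 8.59 degrees, less where a joint would pass 70% of its speed; a pose out of reach is approached as far as the arm can. A call with a number of a shift or a turn outside -1 to 1 is refused whole. A call with a gripper value outside its range is refused whole. The fingers move at their own pace and stop on an object; the grip force is fixed at half the most. Time passes only in rows, so rows that repeat a pose let the fingers close. It gives the time, the measured TCP pose, the force, the opening and the grip force at its end, in the units of the state.
- read_state(): the state, without advancing time (a new reading comes with each control period).
- optics.capture(name): name is "side" or "top" or "wrist"; returns a dict with "color" (420x560x3 uint8, blue, green, red), "range_z" (420x560 float32, m along the optical axis (not along the pixel's ray), 0 where there is no reading), "fx", "fy", "cx", "cy" (pixels), "rvec" (rotation vector, rad) and "tvec" (3), from world to camera coordinates, as OpenCV has them. Camera axes: x right, y down, z forward; pixel columns grow to the right and rows downward; lengths in m; the calibration is good to about 2 mm. The wrist camera is an equidistant fisheye: a pixel r from the principal point sees the ray r / f radians off the axis. A picture is of the moment at which its call begins.
- order.hand_in(): hands the job in; it is judged then, once.
The state is a dict: "time_s": time; "joint_positions": joint angles; "qvel": joint speeds; "tau": joint torques, N m; "position": TCP position; "tcp_rot": TCP orientation; "force": force on the tool from outside, world axes, zero at the start; "moment": the same for the moment, N m; "opening": opening from 0.0 (shut) to 1.0 (fully open); "grasp_force": force on a finger pad.
Only numpy, scipy, OpenCV 4.12 (cv2) and the standard library are available. Lean on these libraries where they do the work, as an engineer would, in place of code of your own. Each camera call takes 0.05 s, during which the arm holds its last target. There are 200 camera calls.

## Task

Load the three taper candles from the slotted wooden rest into the gravity-feed candle magazine so that they will be dispensed black first, then the two grey ones (either grey may be second). Lay them one at a time straight across the open upper end of its ramp and let each roll down to rest against the lip or the candle before it. Leave the candlestick and the red ribbon spool behind the work where they are.

Things in the scene. Friction and masses are not known exactly. Their poses are not given: they have to be found in the camera images.
- magazine: brown wooden magazine fixed to the counter, 176 (x) x 250 (y) x about 100 mm high; origin at the centre of its underside. Its ramp rises towards +x at 0.23 rad from an 11 mm lip at the front (-x) to a 16 mm high rear wall. Candles lie across it, along y, between side cheeks 238 mm apart (28 mm above the ramp at the open end); they roll down by themselves
- magazine_hood (a point): midpoint of the rear steel cross bar. From x = -79 mm up to this bar (magazine x = -26 mm), two bars and two wires (y = +-45 mm), undersides 35 mm and tops 41 mm above the ramp, keep the candles under; so they go in only behind (+x of) this bar and roll under it
- magazine_load (a point): centre of the open upper end: the axis of a candle touching the ramp at mid-width here lies at this point (magazine x = 30.4, y = 0, z = 69.2 mm), axes as the magazine's. Over 40 mm is clear along x either side. The ramp is two rails with a gap between them (y from -61 to +61 mm) where fingers may go down beside a candle; below is only the foot board, top at z = 10 mm
- magazine_place1 (a point): where the axis of the first candle to come out lies, at mid-width, when the magazine is full: in the magazine frame x = -71.9, z = 45.1 mm; axes as the magazine's
- magazine_place2 (a point): where the axis of the second candle to come out lies, at mid-width, when the magazine is full: in the magazine frame x = -50.7, z = 50.1 mm; axes as the magazine's
- magazine_place3 (a point): where the axis of the third candle to come out lies, at mid-width, when the magazine is full: in the magazine frame x = -29.4, z = 55.0 mm; axes as the magazine's
- rest: pale wooden rest fixed to the counter, 200 (x) x 150 (y) x 27 mm high, origin at the centre of its underside: two bars along x (at y = +-65 mm, 20 mm wide) with three slots 26 mm wide at x = -60, 0, +60 mm. Candles lie in them along y, wicks to +y, axes 27 mm above the counter; between the bars their middles are free over bare counter for a grasp from above
- black_candle_mid (a point): black taper candle, 226 mm long with its wick, 21.8 mm diameter, 90 g, rigid; point on its axis 105 mm from its base, near mid-length; its z axis runs along the candle towards the wick. Starts lying in one of the three slots of the rest
- black_candle: the black candle; origin on its axis at the base, z towards the wick
- grey_candle_1_mid (a point): pale grey taper candle, wick included 216 mm long, 21.8 mm diameter, 90 g, rigid; point at the middle of its length on its axis (105 mm from its base); its z axis runs along the candle towards the wick. Starts lying in one of the three slots of the rest.
- grey_candle_1: this grey candle; origin on its axis at the base, z towards the wick
- grey_candle_2_mid (a point): pale grey taper candle, wick included 216 mm long, 21.8 mm diameter, 90 g, rigid; point at the middle of its length on its axis (105 mm from its base); its z axis runs along the candle towards the wick. Starts lying in one of the three slots of the rest. Same looks as the other grey one.
- grey_candle_2: this grey candle; origin on its axis at the base, z towards the wick
- candlestick: bystander: low polished candlestick with a ring handle, 92 mm wide, 47 mm high, loose, behind the work; origin under its centre
- red_spool: bystander: spool of red ribbon, 78 x 116 x 26 mm, loose, behind the work; origin at its underside
Mind the look-alikes: they are no part of the job. Leave any green look-alike of the black_candle alone.

How it is judged:
By the outcome, as a careful person would: the job done as asked, in the order asked, and still so for the second after the job is handed in, with the robot touching nothing.
It also fails if it takes over 67 s, if anything falls off the work surface, if the arm or the gripper's body presses on something with over 40 N, if the wrist force passes 120 N, or if a joint passes its speed limit or range.

## Working session

There is one attempt and no reset: what is moved stays moved. The work goes in short steps, Python scripts to look and compute and a tool call to move; the robot and the scene stay as the last step left them, time stands still between calls to the robot, and variables do not carry over. Pictures are saved under pics/ and viewed, at most 10 in all, crops included, and the job is handed in when it is done.

Besides the shell and the picture viewer there is one more tool, called as name([rows], argument=value, ...), one row to a line, values as JSON. drive_tool: Moves the arm, as the interface text tells. Scaled input: -1 to 1 covers 0.12 m each way for a shift and 1.5 rad each way for a turn. Its arguments: {"type":"object","properties":{"steps":{"type":"array"}},"required":["steps"]}

```bash
mkdir -p pics; ls; cat > h.py <<'E'
import numpy as np, cv2
from rig import read_state, optics, order, bot
def P(d,depth=True):
    """world points per pixel from depth"""
    R=cv2.Rodrigues(np.array(d["rvec"],float))[0]; t=np.array(d["tvec"],float).ravel()
    v,u=np.indices(d["range_z"].shape); z=d["range_z"]
    c=np.stack([(u-d["cx"])/d["fx"]*z,(v-d["cy"])/d["fy"]*z,z],-1)
    return (c-t)@R
def ray(d,uv,z):
    R=cv2.Rodrigues(np.array(d["rvec"],float))[0]; t=np.array(d["tvec"],float).ravel()
    uv=np.atleast_2d(uv).astype(float)
    r=np.c_[(uv[:,0]-d["cx"])/d["fx"],(uv[:,1]-d["cy"])/d["fy"],np.ones(len(uv))]@R
    o=-R.T@t
    return o+r*((z-o[2])/r[:,2])[:,None]
E
python3 - <<'E'
from h import *
import pickle
ims={n:optics.capture(n) for n in("top","side")}
pickle.dump(ims,open("a.pkl","wb"))
for n,d in ims.items():
    cv2.imwrite(f"pics/{n}1.png",d["color"]); print(n,d["fx"],d["cx"],d["cy"],-cv2.Rodrigues(np.array(d["rvec"],float))[0].T@np.ravel(d["tvec"]),(d["range_z"]>0).mean())
s=read_state();print(s)
E
```

```text
pics
top 396.4509365747891 281.7709140265487 210.9218013726932 [ 0.33374756 -0.04738896  1.05929213] 0.9959736394557823
side 531.9246938431243 277.10432019071374 205.2045161672096 [ 0.46119182 -1.15621008  1.02370444] 0.9447151360544218
{'time_s': 0.1, 'joint_positions': array([ 5.46896640e+01,  3.02747940e+01,  8.21489514e+01, -1.60904158e-04,
        6.76897665e+01, -1.02261512e+01]), 'qvel': array([ 0.09988482, -0.09567067, -0.09647075,  0.05667727,  0.09088077,
       -0.06334711]), 'tau': array([-6.94222072e-04, -4.40988743e+01, -1.77148211e+01,  6.34201895e-02,
        5.34134475e-02, -4.68711244e-05]), 'position': array([0.26454287, 0.56552296, 0.22165763]), 'tcp_rot': array([[-9.05686109e-01,  4.23947361e-01, -1.14299716e-03],
       [ 4.23948758e-01,  9.05684731e-01, -1.61819036e-03],
       [ 3.49167543e-04, -1.95014476e-03, -9.99998038e-01]]), 'force': array([-0.64255445,  0.33258668,  0.01923461]), 'moment': array([-0.00857579,  0.02108659,  0.03700496]), 'grasp_force': 0.0, 'opening': 1.001085814234303}
```

View pics/top1.png

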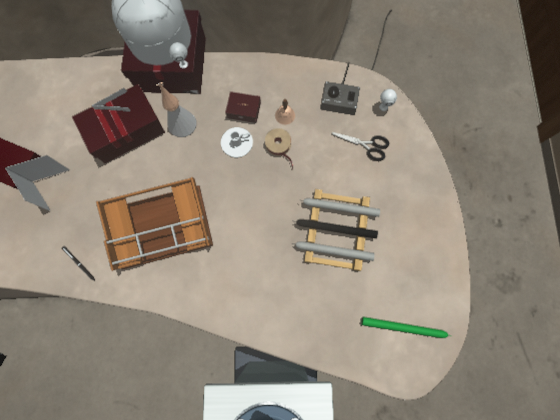

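View pics/side1.png

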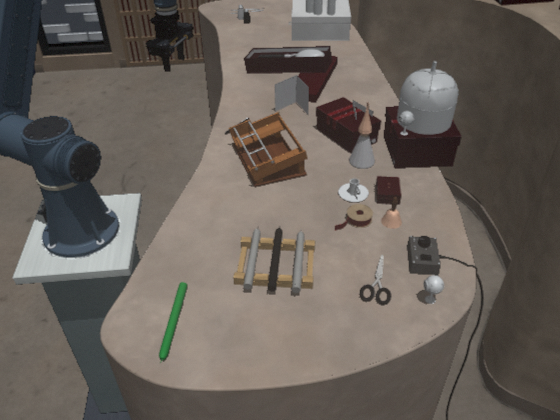

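The top view shows the rest at about (340,230) holding grey (340,208), black (337,229) and grey (335,252). The magazine is at (155,222) with its bars on the robot side. The green look-alike at (405,327) lies apart on the counter. The side view agrees: black is the middle one at (276,258). Next I measure and crop to confirm.

```bash
cat > m.py <<'E'
from h import *
import pickle
ims=pickle.load(open("a.pkl","rb"))
d=ims["top"]; c=d["color"]; hsv=cv2.cvtColor(c,cv2.COLOR_BGR2HSV); X=P(d)
def box(m):
    r=np.zeros(m.shape,bool); r[185:275,285:390]=1; m=(m&r).astype(np.uint8)
    return m
h,s,v=[hsv[...,i].astype(int) for i in range(3)]
print("counter z",np.median(X[280:300,250:330,2]))
def fit(mask,z,n):
    k,l,st,_=cv2.connectedComponentsWithStats(mask)
    for i in np.argsort(-st[1:,4])[:n]+1:
        vv,uu=np.nonzero(l==i); W=ray(d,np.c_[uu,vv],z)[:,:2]
        (cx,cy),(a,b),_=cv2.minAreaRect(W.astype(np.float32))
        mu=W.mean(0); e=np.linalg.eigh(np.cov(W.T))[1][:,1]; e*=np.sign(e[1]); q=(W-mu)@e; w=(W-mu)@[-e[1],e[0]]
        wd=[round(float(np.ptp(w[(q>t)&(q<t+.012)]))*1e3) for t in np.linspace(q.min(),q.max()-.012,7)]
        print(len(uu),"pix",uu.mean().round(),vv.mean().round(),"c",mu.round(4),"rectc",np.round((cx,cy),4),"ang(y-axis tilt deg)",np.degrees(np.arctan2(-e[0],e[1])).round(2),"ends",(mu+e*q.min()).round(4),(mu+e*q.max()).round(4),"zmed",np.median(X[vv,uu,2]).round(4),"L",np.ptp(q).round(4),"w",wd)
print("black");fit(box(v<70),.027,1)
print("grey");fit(box((s<45)&(v>95)&(X[...,2]>.022)),.027,2)
print("rest");fit(box((s>95)&(v>130)&(h>12)&(h<28)),.027,4)
# magazine: by depth height
r=np.zeros(v.shape,bool); r[170:280,85:220]=1
m=(r&(X[...,2]>.012)).astype(np.uint8); k,l,st,_=cv2.connectedComponentsWithStats(m); i=1+np.argmax(st[1:,4]); vv,uu=np.nonzero(l==i); W=X[vv,uu]
print("mag",cv2.minAreaRect(W[:,:2].astype(np.float32)),W[:,2].max(),len(W))
np.save("mag.npy",np.c_[W,uu,vv,h[vv,uu],s[vv,uu],v[vv,uu]])
a=cv2.resize(c[180:280,85:225],None,fx=4,fy=4,interpolation=cv2.INTER_CUBIC);b=cv2.resize(c[180:280,285:390],None,fx=4,fy=4,interpolation=cv2.INTER_CUBIC)
cv2.imwrite("pics/crop.png",np.hstack([a,b])[:, :][:, :980] if 0 else cv2.resize(np.hstack([a,b]),(800,326)))
E
python3 m.py
```

```text
counter z -0.0014621526341865602
black
592 pix 338.0 228.0 c [ 0.5333 -0.1942] rectc [ 0.5353 -0.1914] ang(y-axis tilt deg) -10.59 ends [ 0.5143 -0.296 ] [ 0.5535 -0.0863] zmed 0.0338 L 0.2134 w [18, 21, 20, 20, 19, 18, 14]
grey
626 pix 335.0 250.0 c [ 0.4759 -0.1843] rectc [ 0.4762 -0.1812] ang(y-axis tilt deg) -10.58 ends [ 0.4576 -0.2824] [ 0.4953 -0.0802] zmed 0.0342 L 0.2057 w [21, 21, 21, 20, 20, 20, 17]
585 pix 342.0 206.0 c [ 0.5936 -0.208 ] rectc [ 0.5947 -0.2031] ang(y-axis tilt deg) -10.5 ends [ 0.5753 -0.3069] [ 0.6137 -0.0993] zmed 0.034 L 0.2111 w [22, 20, 22, 20, 21, 20, 14]
rest
279 pix 325.0 261.0 c [ 0.4483 -0.1569] rectc [ 0.4524 -0.1654] ang(y-axis tilt deg) -14.11 ends [ 0.4312 -0.2248] [ 0.4617 -0.1034] zmed 0.0076 L 0.1251 w [13, 12, 12, 12, 12, 12, 28]
245 pix 335.0 197.0 c [ 0.6194 -0.1909] rectc [ 0.6218 -0.1972] ang(y-axis tilt deg) -11.14 ends [ 0.6062 -0.2578] [ 0.6302 -0.1356] zmed 0.0073 L 0.1246 w [12, 12, 12, 12, 13, 13, 24]
92 pix 311.0 235.0 c [ 0.5168 -0.1237] rectc [ 0.5169 -0.1237] ang(y-axis tilt deg) 80.35 ends [ 0.5339 -0.1266] [ 0.4995 -0.1208] zmed 0.0253 L 0.0349 w [17, 17, 18, 18, 18, 17, 17]
91 pix 360.0 243.0 c [ 0.4927 -0.251 ] rectc [ 0.4929 -0.2514] ang(y-axis tilt deg) 78.36 ends [ 0.5092 -0.2544] [ 0.476  -0.2475] zmed 0.0257 L 0.0339 w [17, 18, 18, 18, 17, 17, 17]
mag ((0.5243186950683594, 0.1742681860923767), (0.5179166793823242, 0.271218478679657), 76.95227813720703) 1.0592921259227028 4384
```

View pics/crop.png

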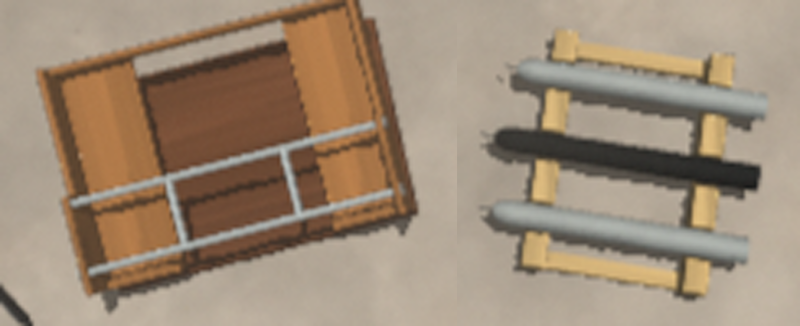

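The crop confirms black in the middle slot between the two greys, with wicks to the left (+y). The magazine's rear bar and two wires are clear and give its frame.

```bash
cat > g.py <<'E'
from h import *
import pickle
from scipy.optimize import least_squares
ims=pickle.load(open("a.pkl","rb")); d=ims["top"]
Z=np.load("mag.npy"); Z=Z[(Z[:,2]<.13)]
mask=np.zeros((420,560),np.uint8); mask[Z[:,4].astype(int),Z[:,3].astype(int)]=1
mask=cv2.morphologyEx(mask,cv2.MORPH_OPEN,np.ones((3,3),np.uint8)); vv,uu=np.nonzero(mask)
W=P(d)[vv,uu]; print("rect depth",cv2.minAreaRect(W[:,:2].astype(np.float32)),W[:,2].max())
hsv=cv2.cvtColor(d["color"],cv2.COLOR_BGR2HSV)
g=((hsv[...,1]<60)&(hsv[...,2]>110)); g=g&(cv2.dilate(mask,np.ones((3,3)))>0)
X=P(d); v,u=np.nonzero(g&(X[...,2]>.06)&(X[...,2]<.11))
e=np.array([.2,.98]);yaw=np.radians(14)
for z,name in((.0835,"rear"),(.0715,"front")):
    Q=ray(d,np.c_[u,v],z)[:,:2]
    # coarse frame from rect
    c0=np.array(cv2.minAreaRect(W[:,:2].astype(np.float32))[0])
    for it in range(4):
        ex=np.array([np.cos(yaw),np.sin(yaw)]);ey=np.array([-ex[1],ex[0]])
        a=(Q-c0)@ex;b=(Q-c0)@ey
        hist,ed=np.histogram(a,bins=np.arange(-.1,.1,.004))
        top=np.sort(np.argsort(-hist)[:6]); 
        aa=a[(a>-.2)]; 
        # two clusters
        mid=(np.percentile(a,5)+np.percentile(a,95))/2
        sel=(a>np.percentile(a,95)-.014) if name=="rear" else (a<np.percentile(a,5)+.014)
        p=np.polyfit(b[sel],a[sel],1); yaw-=np.arctan(p[0])
    print(name,"yaw",np.degrees(yaw).round(2),"n",sel.sum(),"a",np.median(a[sel]).round(4),"b ends",b[sel].min().round(4),b[sel].max().round(4),"c0",c0.round(4),
      "mid",(c0+ex*np.median(a[sel])+ey*(b[sel].min()+b[sel].max())/2).round(4))
    w=(np.abs(a-mid)<.012); bw=np.sort(b[w]); print("wires",np.median(bw[bw<0]).round(4),np.median(bw[bw>0]).round(4), "depth z",np.median(X[v,u,2][sel]).round(4))
pts=np.c_[uu,vv]
E
python3 g.py
python3 - <<'E'
from h import *
import pickle
s=pickle.load(open("a.pkl","rb"))["side"]
# side crop enlarged of magazine and rest
c=s["color"]; 
a=cv2.resize(c[105:195,220:315],(760,720),interpolation=cv2.INTER_CUBIC)
cv2.imwrite("pics/scrop.png",cv2.resize(a,(600,568)))
R=s  # black candle from side
hsv=cv2.cvtColor(c,cv2.COLOR_BGR2HSV);m=np.zeros(c.shape[:2],np.uint8);m[225:292,264:290]=1
v,u=np.nonzero((hsv[...,2]<70)&(m>0));W=ray(s,np.c_[u,v],.027)[:,:2];print("side black",W.mean(0),cv2.minAreaRect(W.astype(np.float32)))
E
```

```text
rect depth ((0.5511584281921387, 0.2816767990589142), (0.18100233376026154, 0.253553569316864), 13.552961349487305) 0.09742922972978894
rear yaw 13.13 n 163 a -0.0214 b ends -0.1258 0.1272 c0 [0.5512 0.2817] mid [0.5302 0.2775]
wires -0.0471 0.0423 depth z 0.0839
front yaw 13.81 n 143 a -0.0738 b ends -0.1263 0.1266 c0 [0.5512 0.2817] mid [0.4795 0.2642]
wires -0.0438 0.0468 depth z 0.0722
side black [ 0.53314842 -0.20219665] ((0.5351486206054688, -0.19194281101226807), (0.22683800756931305, 0.020079756155610085), 79.6727066040039)
```

View pics/scrop.png

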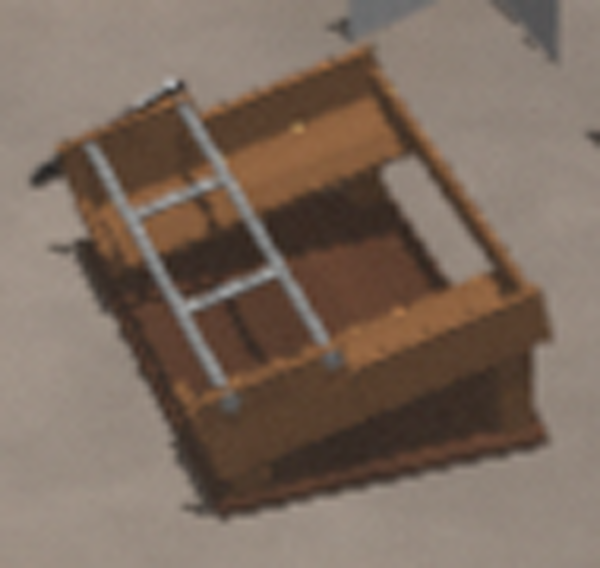

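The side crop agrees with the top view: two bars at the low (robot-side) end and an open upper end. The frame is magazine yaw about 13.6°, rear bar midpoint about (0.530, 0.277) and load point about (0.585, 0.290). Black mid is about (0.534, -0.191) with yaw -10.6°. I'll write a small planner that prints the numbers.

```bash
cat > plan.py <<'E'
from h import *
import sys
from scipy.spatial.transform import Rotation as Ro
# args: x y z yaw(of tool y axis, deg) waypoints -> per-call units
s=read_state(); p=np.array(s["position"]); R=np.array(s["tcp_rot"])
print("t",s["time_s"],"p",p.round(4),"yaw",np.degrees(np.arctan2(R[1,1],R[0,1])).round(2),"F",np.round(s["force"],1),"open",round(s["opening"]*87,1),"gf",round(s["grasp_force"],1))
for a in sys.argv[1:]:
    x,y,z,w=map(float,a.split(",")); w=np.radians(w)
    T=np.c_[[np.sin(w),-np.cos(w),0],[np.cos(w),np.sin(w),0],[0,0,-1]]; T[:,0]=np.cross(T[:,1],T[:,2])
    for _ in range(12):
        d=R.T@(np.array([x,y,z])-p); r=Ro.from_matrix(R.T@T).as_rotvec()
        if np.abs(d).max()<.0006 and np.abs(r).max()<.003: break
        k=max(np.abs(d).max()/.119,np.linalg.norm(r)/.75,1); 
        u=np.round(d/k/.12,3); q=np.round(r/k/1.5,3)
        n=int(max(np.ceil(np.linalg.norm(d/k)/.05),np.ceil(np.linalg.norm(r/k)/.15)))
        print(a,"| shift",*u,"turn",*q,"rows",n)
        p=p+R@(u*.12); R=R@Ro.from_rotvec(q*1.5).as_matrix()
E
python3 plan.py .534,-.191,.12,-10.6 .534,-.191,.008,-10.6
```

```text
t 0.1 p [0.2645 0.5655 0.2217] yaw 64.92 F [-0.6  0.3  0. ] open 87.1 gf 0.0
.534,-.191,.12,-10.6 | shift -0.981 -0.992 0.178 turn -0.0 0.0 0.183 rows 4
.534,-.191,.12,-10.6 | shift -0.992 -0.563 0.146 turn -0.0 0.0 0.15 rows 3
.534,-.191,.12,-10.6 | shift -0.992 -0.297 0.132 turn -0.0 0.0 0.136 rows 3
.534,-.191,.12,-10.6 | shift -0.992 -0.086 0.127 turn -0.0 0.0 0.131 rows 3
.534,-.191,.12,-10.6 | shift -0.992 0.109 0.128 turn -0.0 0.001 0.131 rows 3
.534,-.191,.12,-10.6 | shift -0.992 0.313 0.131 turn -0.001 0.0 0.136 rows 3
.534,-.191,.12,-10.6 | shift -0.075 0.042 0.011 turn 0.0 0.0 0.012 rows 1
.534,-.191,.008,-10.6 | shift -0.0 -0.0 0.934 turn 0.0 0.0 -0.0 rows 3
```

drive_tool([
  [45,-0.98,-0.99,0.1,0,0,0.18],
  [45,-0.98,-0.99,0.1,0,0,0.18],
  [45,-0.98,-0.99,0.1,0,0,0.18],
  [45,-0.98,-0.99,0.1,0,0,0.18],
  [45,-0.98,-0.99,0.1,0,0,0.18],
])

```text
time_s: 0.6
position: [0.3212, 0.4059, 0.21]
tcp_rot: [[-0.757, 0.653, -0.002], [0.653, 0.757, -0.002], [0.0, -0.003, -1.0]]
force: [-0.3, 0.7, 0.1]
opening: 0.627
grasp_force: 0.0
```

drive_tool([
  [45,-0.99,-0.56,0.1,0,0,0.15],
  [45,-0.99,-0.56,0.1,0,0,0.15],
  [45,-0.99,-0.56,0.1,0,0,0.15],
  [45,-0.99,-0.56,0.1,0,0,0.15],
])

```text
time_s: 1.0
position: [0.3686, 0.278, 0.1982]
tcp_rot: [[-0.592, 0.806, -0.001], [0.806, 0.592, -0.001], [-0.0, -0.001, -1.0]]
force: [-1.3, 0.4, -0.3]
opening: 0.519
grasp_force: 0.0
```

drive_tool([
  [45,-0.99,-0.3,0.1,0,0,0.136],
  [45,-0.99,-0.3,0.1,0,0,0.136],
  [45,-0.99,-0.3,0.1,0,0,0.136],
  [45,-0.99,-0.3,0.1,0,0,0.136],
])

```text
time_s: 1.4
position: [0.4112, 0.1627, 0.1865]
tcp_rot: [[-0.418, 0.909, 0.001], [0.909, 0.418, 0.0], [-0.0, 0.001, -1.0]]
force: [0.9, 0.3, -0.1]
opening: 0.522
grasp_force: 0.0
```

drive_tool([
  [45,-0.99,-0.09,0.1,0,0,0.131],
  [45,-0.99,-0.09,0.1,0,0,0.131],
  [45,-0.99,-0.09,0.1,0,0,0.131],
  [45,-0.99,-0.09,0.1,0,0,0.131],
])

```text
time_s: 1.8
position: [0.4516, 0.0508, 0.1745]
tcp_rot: [[-0.233, 0.972, 0.002], [0.972, 0.233, 0.0], [-0.0, 0.002, -1.0]]
force: [0.3, 0.8, -0.8]
opening: 0.519
grasp_force: 0.0
```

drive_tool([
  [45,-0.99,0.11,0.1,0,0,0.131],
  [45,-0.99,0.11,0.1,0,0,0.131],
  [45,-0.99,0.11,0.1,0,0,0.131],
  [45,-0.99,0.11,0.1,0,0,0.131],
])

```text
time_s: 2.2
position: [0.4923, -0.0613, 0.1625]
tcp_rot: [[-0.04, 0.999, 0.002], [0.999, 0.04, 0.0], [-0.0, 0.002, -1.0]]
force: [-0.4, 0.5, 0.9]
opening: 0.515
grasp_force: 0.0
```

drive_tool([
  [45,-0.99,0.31,0.1,0,0,0.136],
  [45,-0.99,0.31,0.1,0,0,0.136],
  [45,-0.99,0.31,0.1,0,0,0.136],
  [45,-0.99,0.31,0.1,0,0,0.136],
  [45,-0.99,0.31,0.1,0,0,0.136],
])

```text
time_s: 2.7
position: [0.5319, -0.1754, 0.1503]
tcp_rot: [[0.161, 0.987, -0.002], [0.987, -0.161, 0.002], [0.002, -0.002, -1.0]]
force: [0.1, 0.8, -0.6]
opening: 0.521
grasp_force: 0.0
```

```bash
python3 plan.py .534,-.191,.07,-10.6 .534,-.191,.008,-10.6
```

```text
t 2.7 p [ 0.5319 -0.1754  0.1503] yaw -9.25 F [ 0.1  0.8 -0.6] open 45.4 gf 0.0
.534,-.191,.07,-10.6 | shift -0.127 0.039 0.669 turn -0.002 -0.001 0.016 rows 2
.534,-.191,.008,-10.6 | shift -0.0 0.0 0.516 turn 0.0 -0.0 -0.0 rows 2
```

drive_tool([
  [45,-0.127,0.04,0.67,0,0,0.016],
  [45,-0.127,0.04,0.67,0,0,0.016],
  [45,-0.127,0.04,0.67,0,0,0.016],
  [45,-0.127,0.04,0.67,0,0,0.016],
])

```text
time_s: 3.1
position: [0.5341, -0.1917, 0.0704]
tcp_rot: [[0.184, 0.983, -0.002], [0.983, -0.184, 0.002], [0.001, -0.002, -1.0]]
force: [0.6, -0.6, 0.3]
opening: 0.515
grasp_force: 0.0
```

drive_tool([
  [45,0,0,0.3,0,0,0],
  [45,0,0,0.51,0,0,0],
  [45,0,0,0.51,0,0,0],
  [15,0,0,0.51,0,0,0],
  [10,0,0,0.51,0,0,0],
  [10,0,0,0.51,0,0,0],
  [10,0,0,0.51,0,0,0],
  [10,0,0,0.51,0,0,0],
])

```text
time_s: 3.9
position: [0.5354, -0.1946, 0.0102]
tcp_rot: [[0.186, 0.983, 0.002], [0.983, -0.186, -0.001], [-0.001, 0.002, -1.0]]
force: [-0.2, 0.6, 6.8]
opening: 0.244
grasp_force: 30.0
```

```bash
python3 plan.py .534,-.191,.115,-10.6
```

```text
t 3.9 p [ 0.5354 -0.1946  0.0102] yaw -10.72 F [-0.2  0.6  6.8] open 21.2 gf 30.0
.534,-.191,.115,-10.6 | shift 0.027 -0.016 -0.873 turn 0.001 0.0 -0.001 rows 3
```

drive_tool([
  [10,0,0,-0.2,0,0,0],
  [10,0,0,-0.6,0,0,0],
  [10,0,0,-0.98,0,0,0],
  [10,0,0,-0.98,0,0,0],
  [10,0,0,-0.98,0,0,0],
])

```text
time_s: 4.4
position: [0.5351, -0.1945, 0.1278]
tcp_rot: [[0.186, 0.983, 0.002], [0.983, -0.186, -0.001], [-0.001, 0.002, -1.0]]
force: [-0.6, -0.1, -0.6]
opening: 0.243
grasp_force: 30.0
```

```bash
python3 plan.py .5848,.2903,.15,13.6; python3 - <<'E'
from h import *
s=read_state();d=optics.capture("side");t=optics.capture("top")
cv2.imwrite("pics/held.png",np.hstack([d["color"][150:320,200:400],t["color"][150:320,250:450]]).repeat(2,0).repeat(2,1))
E
```

```text
t 4.4 p [ 0.5351 -0.1945  0.1278] yaw -10.72 F [-0.6 -0.1 -0.6] open 21.1 gf 30.0
.5848,.2903,.15,13.6 | shift 0.992 -0.084 -0.047 turn 0.0 0.0 -0.069 rows 3
.5848,.2903,.15,13.6 | shift 0.992 0.018 -0.046 turn 0.0 0.0 -0.069 rows 3
.5848,.2903,.15,13.6 | shift 0.992 0.122 -0.047 turn 0.001 0.001 -0.07 rows 3
.5848,.2903,.15,13.6 | shift 0.992 0.229 -0.046 turn 0.0 0.0 -0.071 rows 3
.5848,.2903,.15,13.6 | shift 0.053 0.018 -0.002 turn 0.0 0.0 -0.004 rows 1
```

View pics/held.png

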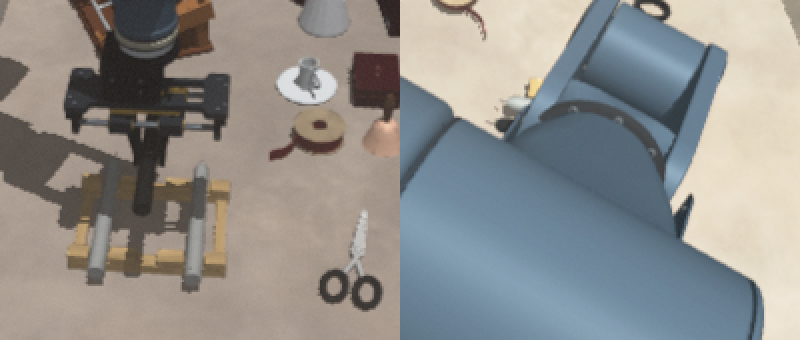

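The side view shows the black candle held level, with its base end's lower rim near side pixel (271,256). The arm hides it in the top view. I'll measure where the base sits relative to the TCP.

```bash
python3 - <<'E'
from h import *
s=read_state();d=optics.capture("side");c=d["color"];hsv=cv2.cvtColor(c,cv2.COLOR_BGR2HSV)
m=np.zeros(c.shape[:2],bool);m[235:262,262:282]=1
v,u=np.nonzero(m&(hsv[...,2]<60))
b=v.max()+.5; uu=np.median(u[v>=v.max()-1]); p=np.array(s["position"]);R=np.array(s["tcp_rot"]);ax=R[:,0]
w=ray(d,[uu,b],p[2]+.019-.0105)[0]; print(uu,b,(w-p)@ax,(w-p)@R[:,1])
X=P(d); print([X[int(b)-k,int(uu)].round(4).tolist() for k in (1,2,3,4)])
for k in (1,2,3,4,5,6): print((X[int(b)-k,int(uu)]-p)@ax)
E
```

```text
269.5 257.5 -0.1019431922472833 -0.0001600581121114773
[[0.5134, -0.2934, 0.1386], [0.5135, -0.2933, 0.1418], [0.5136, -0.2916, 0.1434], [0.5136, -0.2941, 0.1492]]
-0.10177922783286458
-0.10170409227747675
-0.10001006189616404
-0.10243369781675347
-0.10168042815846014
-0.09835363885924438
```

drive_tool([
  [10,0.5,-0.05,-0.1,0,0,-0.035],
  [10,0.99,-0.08,-0.1,0,0,-0.07],
  [10,0.99,-0.08,-0.1,0,0,-0.07],
  [10,0.99,-0.08,-0.1,0,0,-0.07],
])

```text
time_s: 4.95
position: [0.5459, -0.0723, 0.1368]
tcp_rot: [[0.078, 0.997, -0.004], [0.997, -0.078, 0.002], [0.002, -0.005, -1.0]]
force: [0.3, 0.2, -1.1]
opening: 0.241
grasp_force: 30.0
```

drive_tool([
  [10,0.5,0.01,-0.05,0,0,-0.035],
  [10,0.99,0.02,-0.1,0,0,-0.07],
  [10,0.99,0.02,-0.1,0,0,-0.07],
  [10,0.99,0.02,-0.1,0,0,-0.07],
])

```text
time_s: 5.35
position: [0.5591, 0.0443, 0.1494]
tcp_rot: [[-0.026, 1.0, -0.002], [1.0, 0.026, 0.0], [0.0, -0.002, -1.0]]
force: [-0.4, -0.3, -0.8]
opening: 0.243
grasp_force: 30.0
```

drive_tool([
  [10,0.5,0.06,0,0,0,-0.035],
  [10,0.99,0.12,0,0,0,-0.07],
  [10,0.99,0.12,0,0,0,-0.07],
  [10,0.99,0.12,0,0,0,-0.07],
])

```text
time_s: 5.75
position: [0.5712, 0.1624, 0.1493]
tcp_rot: [[-0.13, 0.992, -0.001], [0.992, 0.13, -0.0], [-0.0, -0.001, -1.0]]
force: [-0.2, -1.0, -1.7]
opening: 0.243
grasp_force: 30.0
```

```bash
python3 plan.py .5874,.2796,.15,13.6 .5874,.2796,.115,13.6 .5874,.2796,.052,13.6
```

```text
t 5.75 p [0.5712 0.1624 0.1493] yaw 7.46 F [-0.2 -1.  -1.7] open 21.1 gf 30.0
.5874,.2796,.15,13.6 | shift 0.951 0.261 -0.007 turn -0.001 0.0 -0.071 rows 3
.5874,.2796,.115,13.6 | shift -0.0 -0.001 0.292 turn 0.0 0.0 -0.0 rows 1
.5874,.2796,.052,13.6 | shift -0.0 0.0 0.525 turn 0.0 0.0 -0.0 rows 2
```

drive_tool([
  [10,0.5,0.13,0,0,0,-0.035],
  [10,0.95,0.26,0,0,0,-0.071],
  [10,0.95,0.26,0,0,0,-0.071],
  [10,0.95,0.26,0.15,0,0,-0.071],
  [10,0.95,0.26,0.28,0,0,-0.071],
  [10,0.95,0.26,0.28,0,0,-0.071],
])

```text
time_s: 6.35
position: [0.5858, 0.2756, 0.1137]
tcp_rot: [[-0.231, 0.973, -0.007], [0.973, 0.23, -0.003], [-0.001, -0.007, -1.0]]
force: [-0.6, -0.1, -1.1]
opening: 0.239
grasp_force: 30.0
```

```bash
python3 plan.py .5874,.2796,.052,13.6; python3 - <<'E'
from h import *
d=optics.capture("side")
cv2.imwrite("pics/hover.png",cv2.resize(d["color"][90:200,200:340],(763,600),interpolation=cv2.INTER_CUBIC))
E
```

```text
t 6.35 p [0.5858 0.2756 0.1137] yaw 13.33 F [-0.6 -0.1 -1.1] open 20.8 gf 30.0
.5874,.2796,.052,13.6 | shift 0.03 0.024 0.514 turn -0.005 0.001 -0.003 rows 2
```

View pics/hover.png

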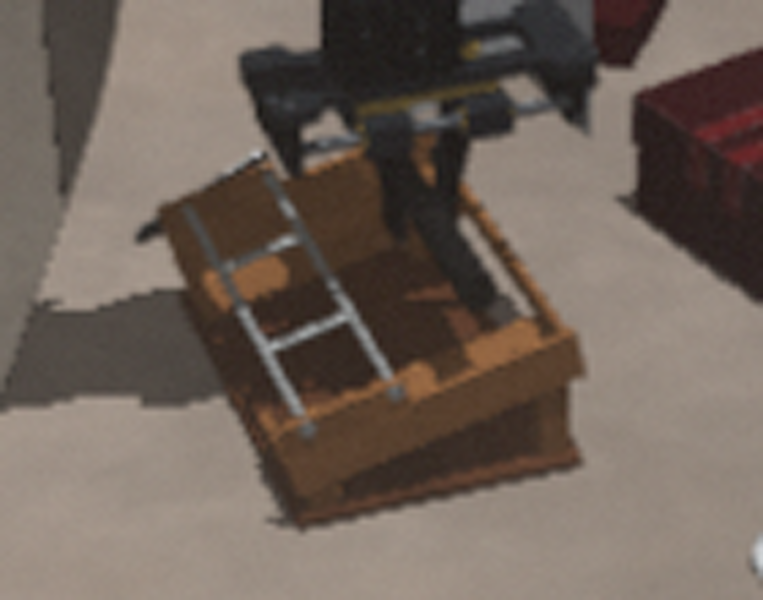

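The crop shows the black candle level over the open upper end, with its base at (500,308) inside the near cheek. I'm lowering it.

drive_tool([
  [10,0.03,0.024,0.1,-0.005,0,-0.003],
  [10,0.03,0.024,0.25,-0.005,0,-0.003],
  [10,0.03,0.024,0.4,-0.005,0,-0.003],
  [10,0.03,0.024,0.46,-0.005,0,-0.003],
  [10,0.03,0.024,0.5,-0.005,0,-0.003],
  [10,0.03,0.024,0.5,-0.005,0,-0.003],
])

```text
time_s: 7.0
position: [0.5897, 0.2826, 0.0567]
tcp_rot: [[-0.236, 0.972, 0.007], [0.972, 0.236, 0.002], [-0.0, 0.007, -1.0]]
force: [-0.1, 0.3, -1.8]
opening: 0.236
grasp_force: 30.0
```

```bash
python3 plan.py .5874,.2796,.052,13.6
```

```text
t 7.0 p [0.5897 0.2826 0.0567] yaw 13.68 F [-0.1  0.3 -1.8] open 20.5 gf 30.0
.5874,.2796,.052,13.6 | shift -0.02 -0.025 0.039 turn 0.005 0.0 0.001 rows 1
```

drive_tool([
  [10,0,0,0.015,0,0,0],
  [10,0,0,0.03,0,0,0],
  [10,0,0,0.03,0,0,0],
])

```text
time_s: 7.3
position: [0.5898, 0.2829, 0.0537]
tcp_rot: [[-0.237, 0.972, 0.008], [0.972, 0.237, 0.002], [0.0, 0.008, -1.0]]
force: [0.0, -0.1, -0.5]
opening: 0.242
grasp_force: 30.0
```

```bash
python3 plan.py .5874,.2796,.052,13.6
```

```text
t 7.3 p [0.5898 0.2829 0.0537] yaw 13.7 F [ 0.  -0.1 -0.5] open 21.0 gf 30.0
.5874,.2796,.052,13.6 | shift -0.022 -0.026 0.014 turn 0.005 -0.0 0.001 rows 1
```

drive_tool([
  [10,-0.02,0,0.0,0.005,0,0],
  [10,-0.022,0,0.015,0.005,0,0],
  [10,-0.022,0,0.025,0.005,0,0],
  [10,-0.022,0,0.025,0.005,0,0],
])

```text
time_s: 7.7
position: [0.5909, 0.2802, 0.053]
tcp_rot: [[-0.237, 0.972, 0.002], [0.972, 0.237, 0.0], [-0.0, 0.002, -1.0]]
force: [-2.9, -1.2, 10.9]
opening: 0.238
grasp_force: 30.0
```

```bash
python3 plan.py .5874,.2796,.052,13.6
```

```text
t 7.7 p [0.5909 0.2802 0.053 ] yaw 13.7 F [-2.9 -1.2 10.9] open 20.7 gf 30.0
.5874,.2796,.052,13.6 | shift 0.002 -0.029 0.008 turn 0.001 0.0 0.001 rows 1
```

Contact with the ramp. I'm releasing and lifting.

drive_tool([
  [45,0,0,0,0,0,0],
  [45,0,0,0,0,0,0],
  [45,0,0,-0.1,0,0,0],
  [45,0,0,-0.4,0,0,0],
  [45,0,0,-0.8,0,0,0],
  [45,0,0,-0.98,0,0,0],
  [45,0,0,-0.98,0,0,0],
])

```text
time_s: 8.4
position: [0.5933, 0.2812, 0.1731]
tcp_rot: [[-0.237, 0.972, 0.01], [0.972, 0.237, 0.003], [0.0, 0.01, -1.0]]
force: [0.1, 1.1, 0.5]
opening: 0.52
grasp_force: 0.0
```

```bash
python3 - <<'E'
from h import *
d=optics.capture("side")
cv2.imwrite("pics/rel1.png",cv2.resize(d["color"][90:200,200:340],(763,600),interpolation=cv2.INTER_CUBIC))
E
python3 plan.py .4765,-.182,.12,-10.6
```

```text
t 8.45 p [0.5915 0.2807 0.1704] yaw 13.7 F [-0.6 -0.6 -0.6] open 44.6 gf 0.0
.4765,-.182,.12,-10.6 | shift -0.992 -0.52 0.116 turn 0.001 -0.0 0.08 rows 3
.4765,-.182,.12,-10.6 | shift -0.992 -0.377 0.11 turn 0.001 -0.0 0.075 rows 3
.4765,-.182,.12,-10.6 | shift -0.992 -0.254 0.107 turn 0.001 -0.0 0.073 rows 3
.4765,-.182,.12,-10.6 | shift -0.761 -0.108 0.08 turn 0.0 -0.001 0.055 rows 2
```

View pics/rel1.png

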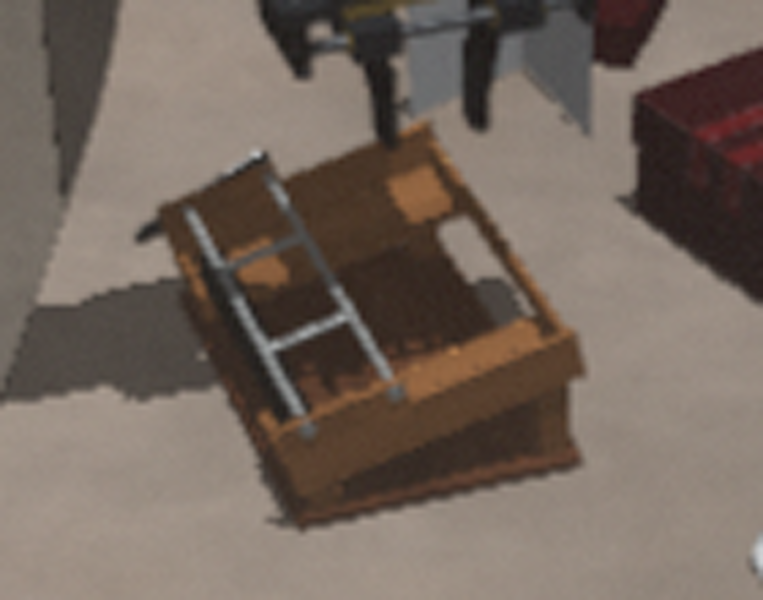

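The slot is clear and the candle has rolled down under the bars: a dark strip runs below the front bar at about (230,330). I'll confirm from the top once the arm is away, on the way to the near grey.

drive_tool([
  [45,-0.5,-0.26,0.05,0,0,0.04],
  [45,-0.99,-0.52,0.1,0,0,0.08],
  [45,-0.99,-0.52,0.1,0,0,0.08],
  [45,-0.99,-0.52,0.1,0,0,0.08],
])

```text
time_s: 8.85
position: [0.5543, 0.1461, 0.1534]
tcp_rot: [[-0.114, 0.993, -0.008], [0.993, 0.114, -0.002], [-0.001, -0.008, -1.0]]
force: [0.3, 0.3, -0.0]
opening: 0.515
grasp_force: 0.0
```

drive_tool([
  [45,-0.5,-0.19,0.05,0,0,0.04],
  [45,-0.99,-0.38,0.1,0,0,0.075],
  [45,-0.99,-0.38,0.1,0,0,0.075],
  [45,-0.99,-0.38,0.1,0,0,0.075],
])

```text
time_s: 9.25
position: [0.5248, 0.0244, 0.1423]
tcp_rot: [[-0.002, 1.0, -0.004], [1.0, 0.002, 0.0], [0.0, -0.004, -1.0]]
force: [0.2, 1.4, -0.2]
opening: 0.52
grasp_force: 0.0
```

drive_tool([
  [45,-0.5,-0.12,0.05,0,0,0.04],
  [45,-0.99,-0.25,0.1,0,0,0.073],
  [45,-0.99,-0.25,0.1,0,0,0.073],
  [45,-0.99,-0.25,0.1,0,0,0.073],
])

```text
time_s: 9.65
position: [0.4972, -0.0937, 0.131]
tcp_rot: [[0.106, 0.994, -0.001], [0.994, -0.106, 0.001], [0.0, -0.001, -1.0]]
force: [0.1, 1.3, -0.8]
opening: 0.518
grasp_force: 0.0
```

drive_tool([
  [45,-0.4,-0.06,0.05,0,0,0.03],
  [45,-0.75,-0.11,0.1,0,0,0.055],
  [45,-0.75,-0.11,0.1,0,0,0.055],
  [45,-0.75,-0.11,0.1,0,0,0.055],
  [45,-0.75,-0.11,0.1,0,0,0.055],
])

```text
time_s: 10.15
position: [0.4752, -0.1785, 0.1197]
tcp_rot: [[0.183, 0.983, -0.001], [0.983, -0.183, 0.001], [0.001, -0.001, -1.0]]
force: [0.2, 0.5, 0.4]
opening: 0.52
grasp_force: 0.0
```

```bash
python3 plan.py .4772,-.179,.07,-10.6 .4772,-.179,.009,-10.6;  python3 - <<'E'
from h import *
d=optics.capture("top"); c=d["color"]; X=P(d)
hsv=cv2.cvtColor(c,cv2.COLOR_BGR2HSV);m=np.zeros(c.shape[:2],bool);m[170:280,90:220]=1
yaw=np.radians(13.6);ex=np.array([np.cos(yaw),np.sin(yaw)]);ey=np.array([-ex[1],ex[0]]);o=np.array([.530,.277])+.026*ex
v,u=np.nonzero(m&(hsv[...,2]<60)); W=ray(d,np.c_[u,v],.045)[:,:2]-o
a=W@ex;b=W@ey; k=(a>-.1)&(a<-.04); print(len(a),k.sum(),np.percentile(a[k],[5,50,95]).round(4),np.percentile(b[k],[0,2,50,98,100]).round(4))
cv2.imwrite("pics/top2.png",cv2.resize(c[175:280,90:225],(772,600),interpolation=cv2.INTER_CUBIC))
E
```

```text
t 10.15 p [ 0.4752 -0.1785  0.1197] yaw -10.52 F [0.2 0.5 0.4] open 45.2 gf 0.0
.4772,-.179,.07,-10.6 | shift -0.002 0.018 0.414 turn -0.001 -0.001 0.001 rows 1
.4772,-.179,.009,-10.6 | shift 0.001 -0.0 0.508 turn 0.0 0.0 -0.0 rows 2Traceback (most recent call last):
  File "<stdin>", line 6, in <module>
    return _quantile_unchecked(
        a, q, axis, out, overwrite_input, method, keepdims, weights)
    return _ureduce(a,
                    func=_quantile_ureduce_func,
    ...<5 lines>...
                    overwrite_input=overwrite_input,
                    method=method)
    r = func(a, **kwargs)
    result = _quantile(arr,
                       quantiles=q,
    ...<2 lines>...
                       out=out,
                       weights=wgt)
    slices_having_nans = np.isnan(arr[-1, ...])
                                  ~~~^^^^^^^^^
IndexError: index -1 is out of bounds for axis 0 with size 0
```

```bash
cat > chk.py <<'E'
from h import *
# candle tops in the magazine frame, from depth and colour
yaw=np.radians(13.6);ex=np.array([np.cos(yaw),np.sin(yaw)]);ey=np.array([-ex[1],ex[0]]);o=np.array([.530,.277])+.026*ex
for n in("top","side"):
    d=optics.capture(n); X=P(d); hsv=cv2.cvtColor(d["color"],cv2.COLOR_BGR2HSV)
    a=(X[...,:2]-o)@ex;b=(X[...,:2]-o)@ey; h=X[...,2]-(.058+(a-.0304)*.2341)
    print(n)
    for b0 in(-.09,-.02,.02,.08):
        print(" y",b0,[(int(1e3*q),int(1e3*np.median(h[m])),int(np.median(hsv[...,1][m])),int(np.median(hsv[...,2][m]))) for q in np.arange(-.085,.07,.01) for m in [(abs(a-q)<.005)&(abs(b-b0)<.015)&(h<.032)&(X[...,2]<.15)] if m.sum()>3])
E
python3 chk.py
```

```text
top
 y -0.09 []
 y -0.02 []
 y 0.02 []
 y 0.08 []
side
 y -0.09 [(-45, -28, 92, 58), (-35, -35, 94, 57), (-25, -35, 96, 55), (-15, -36, 89, 54), (-5, -38, 89, 55), (4, -41, 91, 58), (14, -42, 94, 61), (24, -44, 95, 63), (34, -47, 92, 62), (44, -50, 93, 64), (54, -53, 96, 64), (64, -55, 95, 66)]
 y -0.02 [(-25, -36, 110, 93), (-15, -37, 130, 93), (-5, -37, 130, 102)]
 y 0.02 [(-15, -38, 122, 93), (-5, -40, 122, 94), (4, -40, 70, 108), (14, -45, 125, 107), (24, -46, 128, 106), (34, -47, 128, 112), (44, -51, 129, 111), (54, -53, 129, 109), (64, -55, 124, 105)]
 y 0.08 [(4, 0, 140, 147), (14, -4, 136, 143), (24, -23, 131, 129), (34, -3, 137, 144), (44, -3, 134, 142), (54, -6, 134, 143), (64, -26, 130, 118)]
```

drive_tool([
  [45,0,0.017,0.2,0,0,0],
  [45,0,0.017,0.41,0,0,0],
  [45,0,0.017,0.41,0,0,0],
])

```text
time_s: 10.6
position: [0.4754, -0.1787, 0.0687]
tcp_rot: [[0.183, 0.983, -0.005], [0.983, -0.183, 0.003], [0.002, -0.005, -1.0]]
force: [0.9, 1.2, -0.4]
opening: 0.519
grasp_force: 0.0
```

drive_tool([
  [45,0,0,0.3,0,0,0],
  [45,0,0,0.51,0,0,0],
  [45,0,0,0.51,0,0,0],
  [15,0,0,0.51,0,0,0],
  [10,0,0,0.51,0,0,0],
  [10,0,0,0.51,0,0,0],
  [10,0,0,0.51,0,0,0],
  [10,0,0,0.51,0,0,0],
])

```text
time_s: 11.4
position: [0.4771, -0.1808, 0.01]
tcp_rot: [[0.184, 0.983, 0.001], [0.983, -0.184, -0.0], [-0.0, 0.001, -1.0]]
force: [-0.3, -0.0, 3.5]
opening: 0.246
grasp_force: 30.0
```

drive_tool([
  [10,0,0,-0.2,0,0,0],
  [10,0,0,-0.6,0,0,0],
  [10,0,0,-0.99,0,0,0],
  [10,0,0,-0.99,0,0,0],
  [10,0,0,-0.99,0,0,0],
])

```text
time_s: 11.9
position: [0.4773, -0.1811, 0.1294]
tcp_rot: [[0.184, 0.983, 0.002], [0.983, -0.184, -0.002], [-0.001, 0.002, -1.0]]
force: [-0.5, 0.6, -1.7]
opening: 0.241
grasp_force: 30.0
```

```bash
cat > base.py <<'E'
from h import *
s=read_state();d=optics.capture("side");X=P(d);p=np.array(s["position"]);R=np.array(s["tcp_rot"])
q=(X-p)@R
# points of the held candle: near axis (tool y~0, tool z~-19mm)
m=(abs(q[...,1])<.013)&(q[...,2]<-.004)&(q[...,2]>-.034)&(q[...,0]<-.03)&(q[...,0]>-.15)&(d["range_z"]>0)
print(m.sum(),"tool x of base end",np.percentile(q[...,0][m],[0,3,10,20,30]).round(4),"axis y",np.median(q[...,1][m]).round(4),"z top",q[...,2][m].min().round(4))
E
python3 base.py; python3 plan.py .5858,.2855,.15,13.6
```

```text
236 tool x of base end [-0.1052 -0.1042 -0.1029 -0.1003 -0.0942] axis y 0.0026 z top -0.031
t 11.95 p [ 0.4763 -0.1805  0.1281] yaw -10.63 F [ 0.3  0.9 -1.8] open 20.7 gf 30.0
.5858,.2855,.15,13.6 | shift 0.992 0.045 -0.045 turn -0.0 -0.0 -0.07 rows 3
.5858,.2855,.15,13.6 | shift 0.992 0.15 -0.046 turn -0.0 -0.0 -0.071 rows 3
.5858,.2855,.15,13.6 | shift 0.992 0.26 -0.046 turn -0.0 -0.0 -0.073 rows 3
.5858,.2855,.15,13.6 | shift 0.903 0.347 -0.044 turn -0.0 -0.0 -0.068 rows 3
```

drive_tool([
  [10,0.5,0.02,-0.1,0,0,-0.035],
  [10,0.99,0.045,-0.12,0,0,-0.07],
  [10,0.99,0.045,-0.12,0,0,-0.07],
  [10,0.99,0.045,-0.12,0,0,-0.07],
])

```text
time_s: 12.35
position: [0.5027, -0.0619, 0.1409]
tcp_rot: [[0.076, 0.997, -0.004], [0.997, -0.076, 0.002], [0.002, -0.005, -1.0]]
force: [0.4, -0.3, 0.3]
opening: 0.241
grasp_force: 30.0
```

drive_tool([
  [10,0.5,0.08,-0.06,0,0,-0.035],
  [10,0.99,0.15,-0.07,0,0,-0.07],
  [10,0.99,0.15,-0.07,0,0,-0.07],
  [10,0.99,0.15,-0.07,0,0,-0.07],
])

```text
time_s: 12.75
position: [0.5311, 0.0536, 0.1496]
tcp_rot: [[-0.028, 1.0, -0.003], [1.0, 0.028, 0.0], [0.0, -0.003, -1.0]]
force: [-0.5, -0.1, -0.9]
opening: 0.24
grasp_force: 30.0
```

drive_tool([
  [10,0.5,0.13,0,0,0,-0.035],
  [10,0.99,0.26,0,0,0,-0.073],
  [10,0.99,0.26,0,0,0,-0.073],
  [10,0.99,0.26,0,0,0,-0.073],
  [10,0.99,0.26,0,0,0,-0.073],
])

```text
time_s: 13.25
position: [0.5591, 0.1699, 0.1497]
tcp_rot: [[-0.133, 0.991, -0.003], [0.991, 0.133, -0.001], [-0.001, -0.003, -1.0]]
force: [-0.1, -0.5, -0.3]
opening: 0.241
grasp_force: 30.0
```

```bash
python3 plan.py .588,.2864,.15,13.6; python3 chk.py
```

```text
t 13.25 p [0.5591 0.1699 0.1497] yaw 7.67 F [-0.1 -0.5 -0.3] open 21.0 gf 30.0
.588,.2864,.15,13.6 | shift 0.93 0.368 -0.005 turn -0.002 0.001 -0.069 rows 3
top
 y -0.09 [(-85, 5, 98, 86), (-75, 17, 21, 49), (-25, -1, 104, 86)]
 y -0.02 [(-85, -25, 89, 68), (-75, -23, 55, 59)]
 y 0.02 [(-85, -26, 80, 85), (-75, -24, 68, 57)]
 y 0.08 []
side
 y -0.09 [(-85, -23, 82, 67), (-75, 17, 92, 61), (-65, 20, 78, 55), (-45, -30, 85, 58), (-35, -32, 87, 56), (-25, -36, 82, 55), (-15, -38, 83, 54), (-5, -40, 83, 54), (4, -40, 90, 57), (14, -43, 91, 57), (24, -45, 95, 58), (34, -49, 93, 58), (44, -47, 94, 59), (54, -51, 92, 59), (64, -54, 94, 60)]
 y -0.02 [(-85, -23, 81, 67), (-75, 10, 56, 53), (-65, 16, 56, 47), (-45, -30, 88, 58), (-35, -32, 91, 54), (-25, -34, 92, 54), (-15, -33, 93, 53), (-5, -38, 111, 65)]
 y 0.02 [(-85, -25, 76, 71), (-75, 14, 59, 53), (-65, 19, 47, 45), (-45, -30, 89, 53), (-35, -33, 87, 54), (-25, -34, 93, 52), (-15, -37, 93, 51), (-5, -39, 90, 53), (4, -41, 78, 81), (14, -45, 125, 98), (24, -46, 125, 96), (54, -53, 112, 96), (64, -54, 126, 95)]
 y 0.08 [(-85, -20, 94, 87), (-75, 9, 73, 51), (-65, 17, 61, 99), (-55, 1, 136, 129), (-45, -2, 138, 132), (-35, -5, 126, 114), (-25, -6, 115, 68), (-15, -31, 110, 86), (-5, -39, 102, 70), (4, -1, 139, 135), (14, -43, 106, 64), (24, -47, 111, 67), (34, -48, 78, 68), (44, 0, 129, 108), (64, -54, 117, 81)]
```

Black lies against the lip over the full width. On to lowering the first grey.

drive_tool([
  [10,0.5,0.18,0,0,0,-0.035],
  [10,0.93,0.37,0,0,0,-0.069],
  [10,0.93,0.37,0,0,0,-0.069],
  [10,0.93,0.37,0.15,0,0,-0.069],
  [10,0.93,0.37,0.28,0,0,-0.069],
  [10,0.93,0.37,0.28,0,0,-0.069],
  [10,0.93,0.37,0.28,0,0,-0.069],
  [10,0.93,0.37,0.28,0,0,-0.069],
])

```text
time_s: 14.15
position: [0.5899, 0.287, 0.1184]
tcp_rot: [[-0.234, 0.972, 0.001], [0.972, 0.234, 0.0], [-0.0, 0.001, -1.0]]
force: [0.1, 0.2, 0.1]
opening: 0.242
grasp_force: 30.0
```

```bash
python3 plan.py .588,.2864,.055,13.6; python3 base.py
```

```text
t 14.15 p [0.5899 0.287  0.1184] yaw 13.52 F [0.1 0.2 0.1] open 21.0 gf 30.0
.588,.2864,.055,13.6 | shift -0.001 -0.017 0.528 turn 0.001 0.0 -0.001 rows 2
133 tool x of base end [-0.1075 -0.1062 -0.104  -0.1013 -0.0979] axis y -0.0026 z top -0.0307
```

drive_tool([
  [10,0,-0.01,0.15,0,0,0],
  [10,0,-0.01,0.35,0,0,0],
  [10,0,-0.01,0.48,0,0,0],
  [10,0,-0.01,0.52,0,0,0],
  [10,0,-0.01,0.55,0,0,0],
  [10,0,-0.01,0.55,0,0,0],
])

```text
time_s: 14.8
position: [0.5883, 0.2877, 0.0527]
tcp_rot: [[-0.235, 0.972, 0.001], [0.972, 0.235, 0.0], [-0.0, 0.001, -1.0]]
force: [-2.0, 0.3, 0.1]
opening: 0.242
grasp_force: 30.0
```

```bash
python3 plan.py
```

```text
t 14.8 p [0.5883 0.2877 0.0527] yaw 13.61 F [-2.   0.3  0.1] open 21.0 gf 30.0
```

drive_tool([
  [10,0,0,0.008,0,0,0],
  [10,0,0,0.01,0,0,0],
  [45,0,0,0.01,0,0,0],
  [45,0,0,0.01,0,0,0],
  [45,0,0,-0.1,0,0,0],
  [45,0,0,-0.4,0,0,0],
  [45,0,0,-0.8,0,0,0],
  [45,0,0,-0.98,0,0,0],
])

```text
time_s: 15.6
position: [0.5905, 0.2886, 0.1746]
tcp_rot: [[-0.235, 0.972, 0.008], [0.972, 0.235, 0.002], [0.001, 0.008, -1.0]]
force: [0.8, 0.8, 0.2]
opening: 0.517
grasp_force: 0.0
```

```bash
python3 plan.py .594,-.2015,.12,-10.6; python3 chk.py | tail -5
```

```text
t 15.6 p [0.5905 0.2886 0.1746] yaw 13.61 F [0.8 0.8 0.2] open 45.0 gf 0.0
.594,-.2015,.12,-10.6 | shift -0.992 -0.234 0.111 turn 0.001 -0.0 0.07 rows 3
.594,-.2015,.12,-10.6 | shift -0.992 -0.126 0.109 turn 0.001 -0.001 0.069 rows 3
.594,-.2015,.12,-10.6 | shift -0.992 -0.022 0.11 turn 0.002 -0.0 0.069 rows 3
.594,-.2015,.12,-10.6 | shift -0.992 0.081 0.11 turn 0.001 -0.001 0.068 rows 3
.594,-.2015,.12,-10.6 | shift -0.077 0.014 0.009 turn 0.0 0.0 0.006 rows 1
side
 y -0.09 [(-85, -22, 84, 75), (-75, 19, 80, 61), (-65, 20, 28, 81), (-55, 21, 9, 123), (-45, 19, 52, 119), (-35, -31, 82, 58), (-25, -35, 76, 54), (-15, -37, 76, 54), (-5, -39, 80, 54), (4, -39, 91, 57), (14, -43, 91, 59), (24, -44, 97, 60), (34, -47, 85, 59), (44, -49, 92, 58), (54, -52, 94, 60), (64, -54, 95, 61)]
 y -0.02 [(-85, -23, 88, 74), (-75, 13, 57, 53), (-65, 16, 16, 90), (-55, 19, 5, 126), (-45, 21, 7, 141), (-15, -36, 119, 88), (-5, -38, 122, 91)]
 y 0.02 [(-85, -23, 80, 73), (-75, -20, 76, 55), (-65, 16, 33, 55), (-55, 19, 14, 72), (-45, 18, 16, 73), (-15, -37, 88, 54), (-5, -40, 90, 53), (4, -41, 58, 88), (14, -42, 101, 69), (24, -46, 121, 85), (34, -49, 115, 74), (44, -51, 114, 74), (54, -53, 96, 56), (64, -55, 96, 56)]
 y 0.08 [(-85, -18, 91, 75), (-75, -9, 77, 53), (-65, 15, 64, 54), (-55, 18, 9, 77), (-45, 16, 13, 97), (-35, -1, 113, 87), (-25, -1, 110, 71), (-15, -35, 88, 56), (-5, -37, 99, 54), (4, -2, 116, 72), (14, -3, 108, 69), (24, -5, 106, 69), (34, -4, 111, 69), (44, -47, 106, 57), (54, -2, 114, 70), (64, -50, 101, 56)]
```

Grey is at place 2 behind black. Now the far grey.

drive_tool([
  [45,-0.5,-0.12,0.05,0,0,0.035],
  [45,-0.99,-0.234,0.1,0,0,0.07],
  [45,-0.99,-0.234,0.1,0,0,0.07],
  [45,-0.99,-0.234,0.1,0,0,0.07],
])

```text
time_s: 16.1
position: [0.5876, 0.1622, 0.1557]
tcp_rot: [[-0.128, 0.992, -0.003], [0.992, 0.128, -0.001], [-0.001, -0.003, -1.0]]
force: [0.2, 0.1, -0.6]
opening: 0.516
grasp_force: 0.0
```

drive_tool([
  [45,-0.5,-0.06,0.05,0,0,0.035],
  [45,-0.99,-0.126,0.1,0,0,0.069],
  [45,-0.99,-0.126,0.1,0,0,0.069],
  [45,-0.99,-0.126,0.1,0,0,0.069],
])

```text
time_s: 16.5
position: [0.5891, 0.0439, 0.1442]
tcp_rot: [[-0.026, 1.0, -0.001], [1.0, 0.026, 0.0], [0.0, -0.001, -1.0]]
force: [0.3, -0.3, 0.5]
opening: 0.519
grasp_force: 0.0
```

drive_tool([
  [45,-0.5,-0.01,0.05,0,0,0.035],
  [45,-0.99,-0.022,0.1,0,0,0.069],
  [45,-0.99,-0.022,0.1,0,0,0.069],
  [45,-0.99,-0.022,0.1,0,0,0.069],
])

```text
time_s: 16.9
position: [0.5905, -0.0742, 0.1325]
tcp_rot: [[0.077, 0.997, 0.0], [0.997, -0.077, 0.0], [0.0, 0.0, -1.0]]
force: [-0.8, -0.3, 0.4]
opening: 0.523
grasp_force: 0.0
```

drive_tool([
  [45,-0.5,0.04,0.05,0,0,0.035],
  [45,-0.99,0.08,0.1,0,0,0.068],
  [45,-0.99,0.08,0.1,0,0,0.068],
  [45,-0.99,0.08,0.1,0,0,0.068],
  [45,-0.99,0.08,0.1,0,0,0.068],
])

```text
time_s: 17.4
position: [0.5906, -0.19, 0.1208]
tcp_rot: [[0.175, 0.985, -0.001], [0.985, -0.175, 0.002], [0.002, -0.001, -1.0]]
force: [-0.3, 0.5, 0.2]
opening: 0.519
grasp_force: 0.0
```

```bash
python3 plan.py .5946,-.2022,.07,-10.6 .5946,-.2022,.009,-10.6
```

```text
t 17.4 p [ 0.5906 -0.19    0.1208] yaw -10.05 F [-0.3  0.5  0.2] open 45.1 gf 0.0
.5946,-.2022,.07,-10.6 | shift -0.095 0.051 0.423 turn -0.001 -0.001 0.006 rows 2
.5946,-.2022,.009,-10.6 | shift -0.0 -0.0 0.509 turn 0.0 -0.0 0.0 rows 2
```

drive_tool([
  [45,-0.095,0.05,0.2,0,0,0.006],
  [45,-0.095,0.05,0.42,0,0,0.006],
  [45,-0.095,0.05,0.42,0,0,0.006],
  [45,-0.095,0.05,0.42,0,0,0.006],
])

```text
time_s: 17.8
position: [0.5944, -0.202, 0.0707]
tcp_rot: [[0.182, 0.983, -0.002], [0.983, -0.182, 0.001], [0.001, -0.002, -1.0]]
force: [0.1, -0.0, 0.2]
opening: 0.518
grasp_force: 0.0
```

drive_tool([
  [45,0,0,0.3,0,0,0],
  [45,0,0,0.51,0,0,0],
  [45,0,0,0.51,0,0,0],
  [15,0,0,0.51,0,0,0],
  [10,0,0,0.51,0,0,0],
  [10,0,0,0.51,0,0,0],
  [10,0,0,0.51,0,0,0],
  [10,0,0,0.51,0,0,0],
])

```text
time_s: 18.6
position: [0.5949, -0.2044, 0.0103]
tcp_rot: [[0.184, 0.983, 0.001], [0.983, -0.184, -0.0], [-0.0, 0.001, -1.0]]
force: [-0.6, 1.1, 3.1]
opening: 0.242
grasp_force: 30.0
```

drive_tool([
  [10,0,0,-0.2,0,0,0],
  [10,0,0,-0.6,0,0,0],
  [10,0,0,-0.99,0,0,0],
  [10,0,0,-0.99,0,0,0],
  [10,0,0,-0.99,0,0,0],
])

```text
time_s: 19.1
position: [0.595, -0.2048, 0.1296]
tcp_rot: [[0.185, 0.983, 0.002], [0.983, -0.185, -0.001], [-0.001, 0.002, -1.0]]
force: [-0.3, -0.7, -2.9]
opening: 0.244
grasp_force: 30.0
```

```bash
python3 base.py; python3 plan.py .588,.2864,.15,13.6
```

```text
249 tool x of base end [-0.1058 -0.105  -0.103  -0.1011 -0.0941] axis y 0.0012 z top -0.0305
t 19.15 p [ 0.5938 -0.2041  0.1279] yaw -10.63 F [ 0.1  0.9 -1.2] open 20.7 gf 30.0
.588,.2864,.15,13.6 | shift 0.992 -0.198 -0.045 turn -0.0 -0.0 -0.07 rows 3
.588,.2864,.15,13.6 | shift 0.992 -0.092 -0.044 turn -0.0 -0.0 -0.069 rows 3
.588,.2864,.15,13.6 | shift 0.992 0.011 -0.044 turn -0.0 -0.0 -0.068 rows 3
.588,.2864,.15,13.6 | shift 0.992 0.112 -0.045 turn -0.001 -0.001 -0.069 rows 3
.588,.2864,.15,13.6 | shift 0.088 0.019 -0.004 turn 0.0 0.0 -0.006 rows 1
```

drive_tool([
  [10,0.5,-0.1,-0.1,0,0,-0.035],
  [10,0.99,-0.2,-0.12,0,0,-0.07],
  [10,0.99,-0.2,-0.12,0,0,-0.07],
  [10,0.99,-0.2,-0.12,0,0,-0.07],
])

```text
time_s: 19.55
position: [0.5904, -0.0791, 0.1404]
tcp_rot: [[0.076, 0.997, -0.006], [0.997, -0.076, 0.003], [0.002, -0.006, -1.0]]
force: [1.0, 0.8, -1.1]
opening: 0.245
grasp_force: 30.0
```

drive_tool([
  [10,0.5,-0.05,-0.06,0,0,-0.035],
  [10,0.99,-0.09,-0.07,0,0,-0.069],
  [10,0.99,-0.09,-0.07,0,0,-0.069],
  [10,0.99,-0.09,-0.07,0,0,-0.069],
])

```text
time_s: 19.95
position: [0.5903, 0.0382, 0.1493]
tcp_rot: [[-0.026, 1.0, -0.004], [1.0, 0.026, 0.001], [0.001, -0.004, -1.0]]
force: [0.2, 0.4, -2.6]
opening: 0.239
grasp_force: 30.0
```

drive_tool([
  [10,0.5,0,0,0,0,-0.035],
  [10,0.99,0.01,0,0,0,-0.068],
  [10,0.99,0.01,0,0,0,-0.068],
  [10,0.99,0.01,0,0,0,-0.068],
  [10,0.99,0.01,0,0,0,-0.068],
])

```text
time_s: 20.45
position: [0.5901, 0.1533, 0.1499]
tcp_rot: [[-0.124, 0.992, -0.002], [0.992, 0.124, -0.001], [-0.001, -0.002, -1.0]]
force: [0.1, 0.4, 0.1]
opening: 0.242
grasp_force: 30.0
```

```bash
python3 plan.py .588,.2864,.15,13.6 .588,.2864,.118,13.6
```

```text
t 20.45 p [0.5901 0.1533 0.1499] yaw 7.14 F [0.1 0.4 0.1] open 21.1 gf 30.0
.588,.2864,.15,13.6 | shift 0.992 0.109 -0.002 turn -0.001 0.001 -0.068 rows 3
.588,.2864,.15,13.6 | shift 0.109 0.023 -0.0 turn -0.0 -0.0 -0.007 rows 1
.588,.2864,.118,13.6 | shift 0.0 0.0 0.266 turn -0.0 -0.0 -0.0 rows 1
```

drive_tool([
  [10,0.5,0.05,0,0,0,-0.035],
  [10,0.99,0.11,0,0,0,-0.068],
  [10,0.99,0.11,0,0,0,-0.068],
  [10,0.99,0.11,0,0,0,-0.068],
])

```text
time_s: 20.85
position: [0.5888, 0.275, 0.1505]
tcp_rot: [[-0.226, 0.974, -0.0], [0.974, 0.226, -0.0], [-0.0, -0.0, -1.0]]
force: [0.2, -0.3, 0.1]
opening: 0.241
grasp_force: 30.0
```

drive_tool([
  [10,0.11,0.023,0.1,0,0,-0.007],
  [10,0.11,0.023,0.26,0,0,-0.007],
  [10,0.11,0.023,0.26,0,0,-0.007],
  [10,0.11,0.023,0.26,0,0,-0.007],
  [10,0.11,0.023,0.26,0,0,-0.007],
])

```text
time_s: 21.35
position: [0.5889, 0.2869, 0.1203]
tcp_rot: [[-0.234, 0.972, 0.001], [0.972, 0.234, -0.0], [-0.0, 0.001, -1.0]]
force: [0.1, 0.1, -1.1]
opening: 0.238
grasp_force: 30.0
```

```bash
python3 plan.py .588,.2864,.052,13.6; python3 base.py
```

```text
t 21.35 p [0.5889 0.2869 0.1203] yaw 13.53 F [ 0.1  0.1 -1.1] open 20.7 gf 30.0
.588,.2864,.052,13.6 | shift -0.002 -0.009 0.569 turn 0.0 0.0 -0.001 rows 2
132 tool x of base end [-0.1118 -0.108  -0.1031 -0.1016 -0.0969] axis y -0.0028 z top -0.0315
```

drive_tool([
  [10,0,0,0.15,0,0,0],
  [10,0,0,0.35,0,0,0],
  [10,0,0,0.48,0,0,0],
  [10,0,0,0.53,0,0,0],
  [10,0,0,0.56,0,0,0],
  [10,0,0,0.57,0,0,0],
  [10,0,0,0.57,0,0,0],
])

```text
time_s: 22.1
position: [0.5882, 0.2877, 0.0529]
tcp_rot: [[-0.235, 0.972, 0.0], [0.972, 0.235, -0.0], [-0.0, 0.0, -1.0]]
force: [-2.0, -1.6, 2.4]
opening: 0.243
grasp_force: 30.0
```

```bash
python3 plan.py
```

```text
t 22.1 p [0.5882 0.2877 0.0529] yaw 13.62 F [-2.  -1.6  2.4] open 21.1 gf 30.0
```

drive_tool([
  [45,0,0,0,0,0,0],
  [45,0,0,0,0,0,0],
  [45,0,0,-0.1,0,0,0],
  [45,0,0,-0.4,0,0,0],
  [45,0,0,-0.8,0,0,0],
  [45,0,0,-0.99,0,0,0],
  [45,0,0,-0.99,0,0,0],
  [45,0,0,-0.99,0,0,0],
])

```text
time_s: 22.9
position: [0.5886, 0.288, 0.1716]
tcp_rot: [[-0.235, 0.972, 0.002], [0.972, 0.235, 0.001], [0.0, 0.002, -1.0]]
force: [0.9, 0.0, 0.1]
opening: 0.514
grasp_force: 0.0
```

drive_tool([
  [45,-0.98,0,0,0,0,0],
  [45,-0.98,0,0,0,0,0],
  [45,-0.98,0,0,0,0,0],
  [45,-0.98,0,0,0,0,0],
])

```text
time_s: 23.3
position: [0.6158, 0.1707, 0.1687]
tcp_rot: [[-0.231, 0.973, -0.003], [0.973, 0.231, -0.001], [0.0, -0.003, -1.0]]
force: [0.5, 0.6, 0.2]
opening: 0.518
grasp_force: 0.0
```

drive_tool([
  [45,-0.98,0,0,0,0,0],
  [45,-0.98,0,0,0,0,0],
  [45,-0.98,0,0,0,0,0],
  [45,-0.98,0,0,0,0,0],
])

```text
time_s: 23.7
position: [0.6437, 0.058, 0.1694]
tcp_rot: [[-0.232, 0.973, -0.001], [0.973, 0.232, 0.001], [0.001, -0.001, -1.0]]
force: [0.0, 0.2, -0.2]
opening: 0.517
grasp_force: 0.0
```

```bash
python3 - <<'E'
from h import *
d=optics.capture("side");t=optics.capture("top")
f=lambda c:cv2.resize(c,(400,400),interpolation=cv2.INTER_CUBIC)
cv2.imwrite("pics/fin.png",np.hstack([f(d["color"][90:200,215:325]),f(t["color"][165:285,95:215])]))
E
python3 chk.py|tail -5
```

```text
side
 y -0.09 [(-85, -20, 87, 65), (-75, 17, 78, 56), (-65, 19, 28, 74), (-55, 19, 13, 76), (-45, 17, 70, 68), (-35, 15, 78, 72), (-25, 16, 83, 73), (-15, -38, 82, 51), (-5, -39, 87, 51), (4, -39, 93, 53), (14, -44, 98, 55), (24, -45, 99, 57), (34, -47, 98, 56), (44, -51, 97, 56), (54, -54, 101, 57), (64, -55, 98, 57)]
 y -0.02 [(-85, -24, 82, 70), (-75, 15, 45, 46), (-65, 16, 31, 52), (-55, 20, 6, 127), (-45, 19, 4, 141), (-35, 16, 6, 114), (-25, 20, 6, 112)]
 y 0.02 [(-85, -24, 65, 76), (-75, -19, 74, 54), (-65, 15, 26, 52), (-55, 19, 6, 130), (-45, 18, 7, 143), (-35, 17, 7, 107), (-25, 20, 7, 91), (14, -43, 126, 97), (24, -47, 128, 98), (34, -51, 129, 102), (44, -52, 129, 100), (54, -54, 128, 96), (64, -55, 129, 95)]
 y 0.08 [(-85, -18, 91, 78), (-75, 0, 74, 55), (-65, 15, 54, 57), (-55, 18, 6, 122), (-45, 19, 12, 141), (-35, 18, 9, 118), (-25, 16, 20, 107), (-5, 0, 138, 139), (4, -1, 138, 139), (14, -2, 138, 136), (24, -24, 129, 117), (34, -44, 119, 75), (44, -50, 101, 56), (54, -54, 103, 54)]
```

View pics/fin.png

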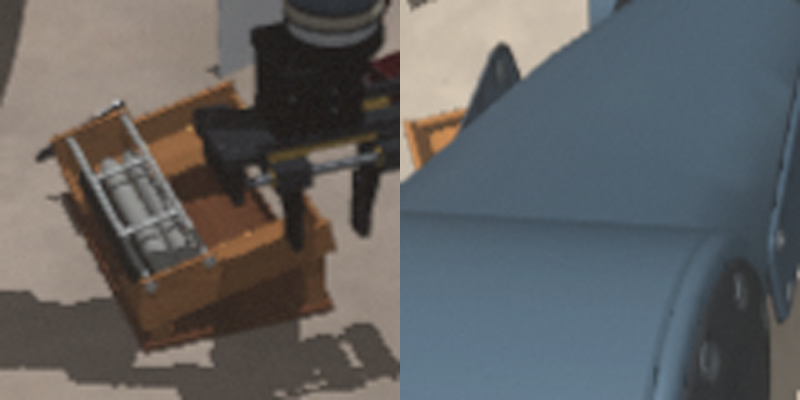

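The side crop shows the two greys side by side under the hood at (120–180, 200), with dark black in front at the lip. The depth readings put the candles at x ≈ -70, -50 and -29. The robot is clear, so I'm handing in.

```bash
python3 -c "
from rig import order
print(order.hand_in())"
```

```text
the job is handed in; nothing more can be done
None
```

The job is handed in at about 24 s: black lies first at the lip with the two greys behind it, seen in the last side view, and no result was returned; the arm never went near the candlestick or spool.

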